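# Set the running clearance of a castor bearing cartridge

## Task

Set the bearing cartridge upright on the square post that is clamped in the vice, fully down on the post's shoulder. Then screw its brass knurled nut clockwise until it bottoms out and back it off a quarter turn for running clearance, leaving the cartridge seated. Finish while still gripping the nut there, without letting go, and do not disturb the other things on the bench.

Things in the scene. Friction and masses are not known exactly. Their poses are not given: they have to be found in the camera images.
- cartridge: Loose bearing cartridge, 0.45 kg, upright on the bench: aluminium block 55 x 55 x 30 mm, steel neck (38 mm diameter, 30 to 46 mm up), brass nut on the neck, spindle end 76 mm up. Underneath a square socket, 32 x 32 mm, 25 mm deep, sides parallel to the block's. Origin: centre of the underside; z up, x and y square to its sides. Lift it by the nut (44 mm) or the block.
- adjusting_nut: Brass knurled round nut on the cartridge, 44 mm diameter, 22 mm high, red line on top along its own x. Origin: centre of its underside, 46 mm above the cartridge's underside when bottomed out, higher by 4 mm per full turn unscrewed. It cannot come off and stays where it is left: the thread drags with about 0.08 N m and does not slip under the cartridge's weight.
- nut_turn (a joint): Turn of the nut relative to the cartridge, rad: 0 is bottomed out (hard stop), and it grows as the nut is unscrewed (anticlockwise seen from above). Right-hand thread: clockwise seen from above screws it down. At the start it stands 2.4 to 3.8 rad from the stop; the upper limit is 5.5.
- vice: Grey-blue cast drill vice, 100 x 230 x 56 mm, fixed to the bench, its length along its own y with the screw and T-bar at the -y end. Origin: centre of its underside. It never moves; it holds the block with the post.
- post_seat (a point): Centre of the flat shoulder (46 x 46 mm) of the holding block in the vice, 70 mm above the bench. The square post, 30 x 30 mm, stands 22 mm above it, its top 6 mm tapering to 20 x 20 mm. z up, x and y square to the post. A cartridge fully down has its underside on this shoulder; the post keeps it from turning, with a few degrees of play.
- nail_jar: Bystander: glass jar of nails with tan lid, 62 mm wide, 85 mm high. Origin at its underside.
- glue_bottle: Bystander: orange glue bottle with red tip, 54 mm wide, 160 mm high. Origin at its underside.
Not all that is in view belongs to the job. Leave any turquoise look-alike of the cartridge alone.

How it is judged:
By the outcome, as a careful person would: the job done as asked, in the order asked, and still so for the second after the job is handed in, while the arm keeps its last pose, push and grip.
It also fails if it takes over 64 s, if anything falls off the work surface, if the arm or the gripper's body presses on something with over 40 N, if the wrist force passes 120 N, or if a joint passes its speed limit or range.

## Robot

A 6-joint arm with a two-finger parallel gripper is mounted at the origin on the work surface; the furniture and walls round the work are solid. World frame = base frame: x ahead of the robot, y to its left, z up, the work surface at z = 0. Lengths are in mm, angles in rad, forces in N, time in s.
With the tool pointing down it reaches from about 350 to 875 mm from the base axis. Payload 4.2 kg.
Tool frame: the origin (TCP) lies midway between the tips of the shut fingers; the grasp point (between the pads) lies 19 mm behind it; z points along the fingers, y is the line along which they close (so a half turn about z gives the same grasp; the last joint's range is limited). The gripper opens to 85 mm and grips with 20 to 120 N. Pads are 22 mm wide; open, the fingers measure 114 mm over their backs; the gripper's body (76 mm by 85 mm) begins 54 mm behind the grasp point. The pads swing forward as they close: fully open they stand 13 mm farther back than shut.
Start: joints at [-0.971, 0.385, 0.008, 0, -1.194, -0.259], TCP at [208.915, -589.028, 205.112] pointing down, gripper open.
Joint ranges: [-3.14, 3.14], [-1.21, 2.06], [-1.07, 1.41], [-3.16, 2.05], [-2.99, -0.16], [-3.1, 3.1]. Speed limits (rad/s): [2.79, 2.79, 3.14, 3.14, 3.14, 3.14].

## Interface

Orientations are given as a unit quaternion [x, y, z, w].
In Python, from bench import arm gives the robot as it stands. The module is installed in compiled form; this text tells all that it offers.
- The arm moves only by the shell command python3 -m handwheel 'ROWS' [OPENING]. ROWS is JSON, a list of rows, each an object of numbers: "x", "y", "z": the shift along the world's x, y, z each as a share of 20 cm, from -1 to 1; "ax", "ay", "az": the turn, a rotation vector about the world's x, y, z each as a share of 90 degrees, from -1 to 1. In form: [{"x": .., "y": .., "z": .., "ax": .., "ay": .., "az": ..}, ...]. A call has exactly 8 rows; each row shifts and turns the commanded pose from where the row before left it; what a row does not reach is not made up. A row lasts 1/10 s, in which the tool goes at most 50 mm and 8.59 degrees, less where a joint would pass 70% of its speed; a pose out of reach is approached as far as the arm can. A call with a number of a shift or a turn outside -1 to 1 is refused whole. A call with a gripper value outside its range is refused whole. OPENING is the opening, from -1 (shut) to 1 (fully open), set as the call begins (- or left out, the last holds). The fingers move at their own pace and stop on an object; the grip force is fixed at half the most. Time passes only in rows, so rows that do not move let the fingers close, or fill a call up. It gives the time, the measured TCP pose, the force, the opening and the grip force at its end, in the units of the state.
- arm.read_state(): the state, without advancing time (a new reading comes with each control period).
- arm.get_image(name): name is "side" or "top"; returns the picture (384x512x3 uint8, red, green, blue); there is no depth.
- arm.camera_params(name): a dict with "K" (3x3 intrinsics, pixels), "position" and "orientation" of the camera in the world. Camera axes: x right, y down, z forward; pixel columns grow to the right and rows downward; lengths in mm; the calibration is good to about 2 mm. A picture is of the moment at which its call begins. camera_params takes no time and is no camera call.
- arm.job_done(): hands the job in; it is judged then, once.
The state is a dict: "clock": time; "joints": joint angles; "joint_vel": joint speeds; "joint_efforts": joint torques, N m; "position": TCP position; "ee_rot": TCP orientation; "contact_force": force on the tool from outside, world axes, zero at the start; "wrist_torque": the same for the moment, N m; "gripper_width": finger opening in mm; "grasp_force": force on a finger pad.
Only numpy, scipy, OpenCV 4.12 (cv2) and the standard library are available. Lean on these libraries where they do the work, as an engineer would, in place of code of your own. Each camera call takes 0.05 s, during which the arm holds its last target. There are 200 camera calls.

## Working session

There is one attempt and no reset: what is moved stays moved. The work goes in short steps, Python scripts to look and compute and a shell command to move; the robot and the scene stay as the last step left them, time stands still between calls to the robot, and variables do not carry over. Pictures are saved under pics/ and viewed, at most 10 in all, crops included, and the job is handed in when it is done.

```bash
mkdir -p pics
cat > h.py <<'E'
import numpy as np, cv2
from scipy.spatial.transform import Rotation as R
from bench import arm
def cam(n):
    p=arm.camera_params(n); q=np.array(p["orientation"],float)
    M=R.from_quat(q).as_matrix() if q.size==4 else q.reshape(3,3)
    return np.array(p["K"]),np.array(p["position"],float),M
def ray(n,u,v,z):
    K,c,M=cam(n); d=M@np.linalg.solve(K,[u,v,1]); return c+d*(z-c[2])/d[2]
def proj(n,P):
    K,c,M=cam(n); q=K@(M.T@(np.array(P,float)-c)); return q[:2]/q[2]
def snap(n,f,box=None,s=1):
    im=cv2.cvtColor(arm.get_image(n),cv2.COLOR_RGB2BGR); cv2.imwrite(f"/tmp/{n}.png",im)
    if box: im=im[box[1]:box[3],box[0]:box[2]]
    cv2.imwrite("pics/"+f,cv2.resize(im,None,fx=s,fy=s,interpolation=cv2.INTER_CUBIC))
E
python3 - <<'E'
from h import *
a=cv2.cvtColor(arm.get_image("top"),cv2.COLOR_RGB2BGR);b=cv2.cvtColor(arm.get_image("side"),cv2.COLOR_RGB2BGR)
cv2.imwrite("/tmp/top.png",a);cv2.imwrite("/tmp/side.png",b)
cv2.imwrite("pics/a.png",cv2.resize(a,(800,600)));cv2.imwrite("pics/b.png",cv2.resize(b,(800,600)))
for n in("top","side"):print(cam(n))
print(arm.read_state())
E
```

```text
(array([[378.98078729,   0.        , 253.48847935],
       [  0.        , 378.98078729, 201.37890304],
       [  0.        ,   0.        ,   1.        ]]), array([ 366.60996286,  -46.43756408, 1049.69435302]), array([[ 0.02581397, -0.98613329,  0.16393527],
       [-0.99907614, -0.03108576, -0.02967377],
       [ 0.03435834, -0.16301782, -0.98602469]]))
(array([[358.9419377 ,   0.        , 257.93443376],
       [  0.        , 358.9419377 , 193.30724893],
       [  0.        ,   0.        ,   1.        ]]), array([220.16198756, 512.82749473, 666.78932236]), array([[-0.8741176 , -0.32363039,  0.36219027],
       [-0.48570808,  0.58620056, -0.64842621],
       [-0.00246571, -0.74271951, -0.66959813]]))
{'clock': 0.1, 'joints': array([-9.71358999e-01,  3.85474521e-01,  6.75677837e-03, -4.33927070e-04,
       -1.19401054e+00, -2.58599333e-01]), 'joint_vel': array([-6.13243967e-05, -2.07522327e-03,  1.59520813e-03,  2.79045705e-03,
       -2.29309258e-03,  2.68851807e-05]), 'joint_efforts': array([-3.39385415e-04, -3.93319952e+01,  1.88929296e+01,  4.19797227e+00,
       -2.57839194e-03,  3.15853796e-06]), 'position': array([ 208.74102028, -588.49687643,  204.13205563]), 'ee_rot': array([-1.69516344e-01,  9.85526882e-01,  9.62326586e-04, -2.18436063e-04]), 'contact_force': array([ 0.03504839, -0.65276793,  0.22274709]), 'wrist_torque': array([ 0.02556448, -0.01544967,  0.00766953]), 'grasp_force': 0.0, 'gripper_width': 85.58912736200782}
```

View pics/a.png

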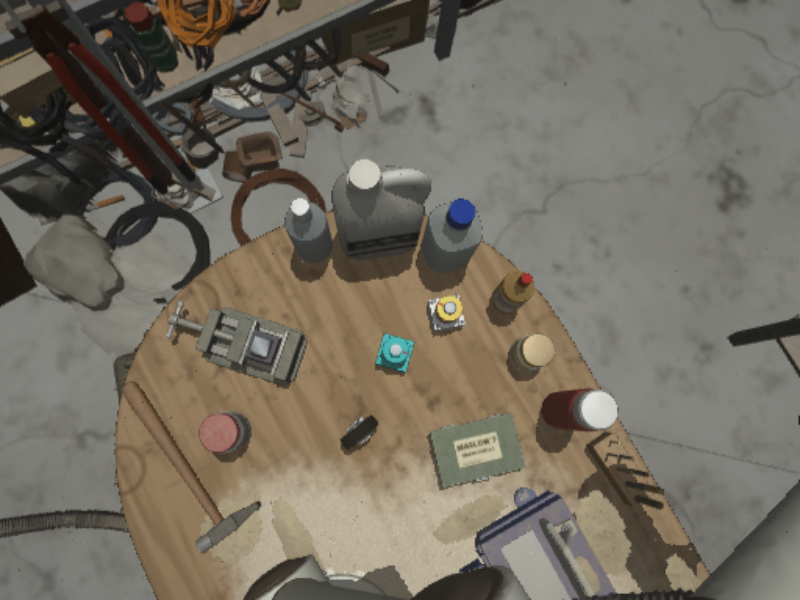

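View pics/b.png

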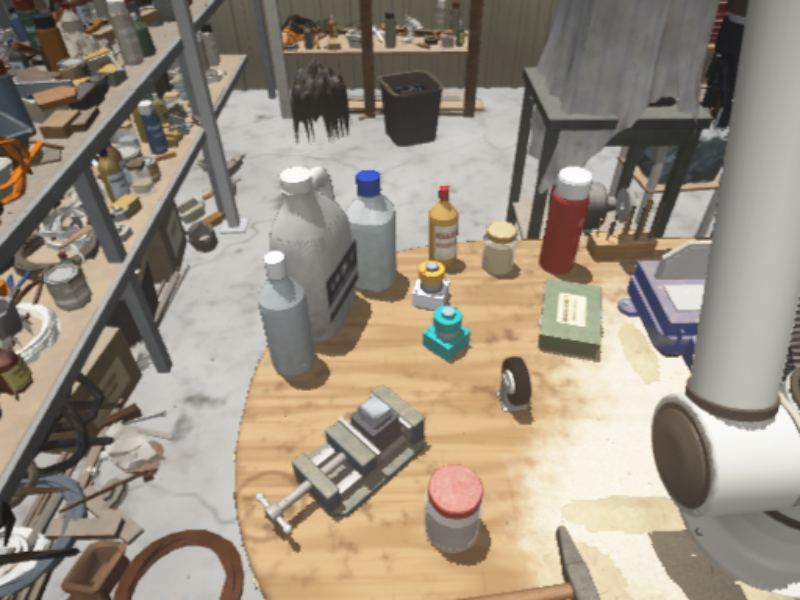

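The top picture shows the cartridge (silver block, brass nut) at about (447,313), the turquoise look-alike at (396,352), the vice post at (265,345), the jar at (533,350) and the glue bottle at (515,290). All pixels are in the 800x600 view. Next I'll enlarge the cartridge and the post.

Run:
```python
import cv2,numpy as np
t=cv2.imread('/tmp/top.png');s=cv2.imread('/tmp/side.png')
def c(i,x,y,w=50,h=37):
    return cv2.resize(i[y:y+h,x:x+w],(400,296),interpolation=cv2.INTER_CUBIC)
a=np.hstack([c(t,262,182),c(t,145,202)]);b=np.hstack([c(s,252,162),c(s,215,245)])
cv2.imwrite('pics/c.png',np.vstack([a,b]))
```

```text
(no output)
```

View pics/c.png

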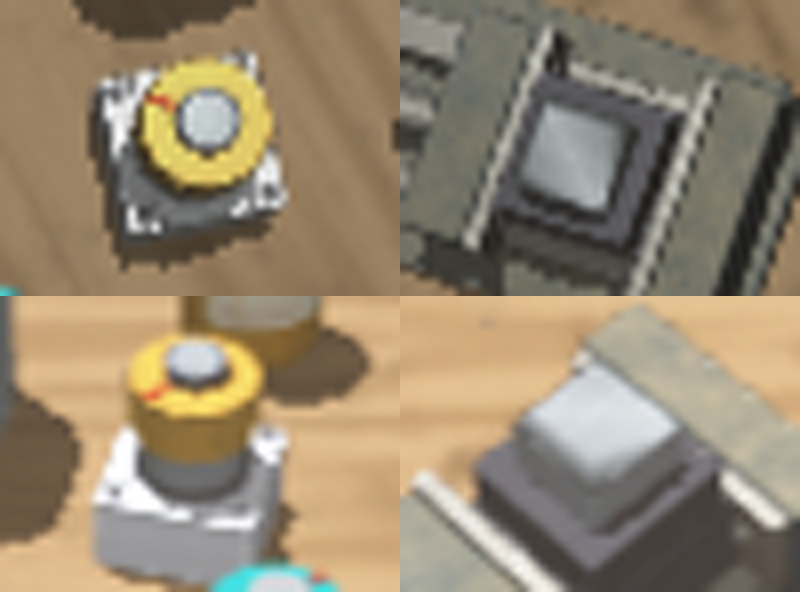

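```bash
cat > fit.py <<'E'
from h import *
from scipy.optimize import least_squares
def px(o,X,Y): return np.array([o[0]+(X+.5)/8-.5,o[1]+(Y+.5)/8-.5])
def fit(obs,x0):
    def r(p):
        c,s=np.cos(p[2]),np.sin(p[2]); e=[]
        for n,l,uv in obs:
            P=[p[0]+c*l[0]-s*l[1],p[1]+s*l[0]+c*l[1],l[2]]; e.append(proj(n,P)-uv)
        return np.concatenate(e)
    s=least_squares(r,x0,loss='soft_l1'); return s.x,r(s.x).reshape(-1,2)
E
python3 - <<'E'
from fit import *
T,V=(262,182),(145,202);S,W=(252,162),(215,245)
tc=px(T,207,122);sc=px(S,196,64)
print("spindle top",ray("top",*px(T,208,120),76),"side",ray("side",*px(S,196,64),76))
for z in(69.5,70.5):print("nut",ray("top",*px(T,206,124),z),ray("side",*px(S,196,78),z))
# headings of block edges/vice edges
def head(n,o,a,b,z):
    d=ray(n,*px(o,*b),z)-ray(n,*px(o,*a),z);return np.degrees(np.arctan2(d[1],d[0])),np.hypot(*d[:2])
for a,b in[((255,55),(283,203)),((283,203),(127,232)),((105,75),(255,55))]:print("blk",head("top",T,a,b,30))
for a,b in[((95,209),(265,234)),((265,234),(285,139))]:print("blkS",head("side",S,a,b,30))
v=lambda x,y:(x-400,y)
for a,b in[((550,30),(470,245)),((712,80),(635,290)),((540,80),(685,105)),((685,105),(632,248)),((495,205),(632,248))]:print("vice",head("top",V,v(*a),v(*b),70))
w=lambda x,y:(x-400,y-296)
for a,b in[((478,465),(590,570)),((590,570),(720,450))]:print("viceS",head("side",W,w(*a),w(*b),70))
print("post86",ray("top",*px(V,177,154),87), "side",ray("side",*px(W,*w(597,422)),89))
print("redline",head("top",T,(206,124),(158,101),70.5),head("side",S,(196,78),(150,97),70.5))
print("jar",ray("top",533/1.5625,350/1.5625,85),"glue",ray("top",526/1.5625,280/1.5625,160),"turq",ray("top",396/1.5625,349/1.5625,76))
for n,l in(("blue",(461,213,210)),("jug",(365,174,240)),("b3",(300,207,200))):print(n,ray("top",l[0]/1.5625,l[1]/1.5625,l[2]))
E
```

```text
spindle top [ 544.09194228 -164.67225305   76.        ] side [ 543.31388943 -164.72968273   76.        ]
nut [ 543.91660465 -164.81522873   69.5       ] [ 543.46424474 -165.47580882   69.5       ]
nut [ 543.73571538 -164.69445915   70.5       ] [ 542.92296224 -164.34017275   70.5       ]
blk (np.float64(-168.90924638681815), np.float64(52.21143395526542))
blk (np.float64(102.32726728637464), np.float64(54.520678120944325))
blk (np.float64(-80.44326021842882), np.float64(52.360884250570365))
blkS (np.float64(-163.72543799648537), np.float64(58.01348274702468))
blkS (np.float64(-71.99132091570729), np.float64(50.445094021312784))
vice (np.float64(163.43161539261592), np.float64(73.44864792777817))
vice (np.float64(163.1746338784943), np.float64(71.60036776079774))
vice (np.float64(-98.13486408863079), np.float64(47.554677330091344))
vice (np.float64(163.0260664242003), np.float64(48.83596332263589))
vice (np.float64(-105.73074949692892), np.float64(46.26120644664995))
viceS (np.float64(162.35455724785484), np.float64(43.307947385880524))
viceS (np.float64(-102.22155024699371), np.float64(48.00349441396615))
post86 [469.82406855 143.32332662  87.        ] side [468.56891279 145.59078915  89.        ]
redline (np.float64(65.73855165084366), np.float64(17.49483537127129)) (np.float64(61.79319546835203), np.float64(18.495336265172686))
jar [ 475.05403705 -302.83874039   85.        ] glue [ 575.32797194 -273.29024928  160.        ] turq [471.00934786 -77.10033205  76.        ]
blue [ 662.31361174 -164.23943334  210.        ]
jug [705.13841185 -20.72443556 240.        ]
b3 [666.06962643  75.52279933 200.        ]
```

```bash
python3 - <<'E'
from h import *
def tri(a,b):
    A=[];B=[]
    for n,p in(("top",a),("side",b)):
        K,c,M=cam(n);d=M@np.linalg.solve(K,[p[0]/1.5625,p[1]/1.5625,1]);d/=np.linalg.norm(d)
        Q=np.eye(3)-np.outer(d,d);A.append(Q);B.append(Q@c)
    return np.linalg.lstsq(np.vstack(A),np.hstack(B),rcond=None)[0]
print("red",tri((600,410),(575,177)),"blue",tri((461,212),(368,182)),"jug",tri((365,174),(297,180)),"glue",tri((527,279),(444,190)))
E
python3 -m handwheel '[{"z":0.25},{"z":0.25},{"z":0.1},{"y":0.2,"az":0.09},{"y":0.2,"az":0.09},{"y":0.1,"x":0.2,"az":0.09},{"y":0.1,"x":0.2,"az":0.09},{"y":0.1,"x":0.2,"az":0.09}]' 1
```

```text
red [ 378.90804574 -373.92928098  184.51877702] blue [ 665.68922846 -166.09129301  200.66740929] jug [690.68458508 -22.65387739 269.61843873] glue [ 578.35671461 -276.83159628  152.75474857]invalid input at $[0]: expected keys x, y, z, ax, ay, az
```

```bash
python3 -m handwheel '[{"x":0,"y":0,"z":0.25,"ax":0,"ay":0,"az":0},{"x":0,"y":0.05,"z":0.2,"ax":0,"ay":0,"az":0},{"x":0.1,"y":0.15,"z":0,"ax":0,"ay":0,"az":0},{"x":0.12,"y":0.15,"z":0,"ax":0,"ay":0,"az":0.09},{"x":0.12,"y":0.15,"z":0,"ax":0,"ay":0,"az":0.09},{"x":0.12,"y":0.15,"z":0,"ax":0,"ay":0,"az":0.09},{"x":0.12,"y":0.15,"z":0,"ax":0,"ay":0,"az":0.09},{"x":0.12,"y":0.15,"z":0,"ax":0,"ay":0,"az":0.09}]' 1
python3 -c "
from bench import arm
s=arm.read_state();print(s['joints'],s['position'],s['ee_rot'])"
```

```text
clock: 0.9
position: [349.4, -397.5, 294.7]
ee_rot: [-0.503, 0.864, 0.0, -0.0]
contact_force: [0.7, -1.0, 0.3]
gripper_width: 85.2
grasp_force: 0.0
[-5.43107440e-01  1.68583964e-01 -6.79340616e-02 -2.92658493e-04
 -1.33506273e+00  2.56950975e-02] [ 349.43296935 -397.49049777  294.71049482] [-5.02646771e-01  8.64491787e-01  4.12344605e-04 -6.35960220e-05]
```

```bash
python3 -m handwheel '[{"x":0.139,"y":0.167,"z":0,"ax":0,"ay":0,"az":0},{"x":0.139,"y":0.167,"z":0,"ax":0,"ay":0,"az":0},{"x":0.139,"y":0.167,"z":0,"ax":0,"ay":0,"az":0},{"x":0.139,"y":0.167,"z":0,"ax":0,"ay":0,"az":0},{"x":0.139,"y":0.167,"z":0,"ax":0,"ay":0,"az":0},{"x":0.139,"y":0.167,"z":0,"ax":0,"ay":0,"az":0},{"x":0.139,"y":0.167,"z":-0.1,"ax":0,"ay":0,"az":0},{"x":0,"y":0,"z":-0.25,"ax":0,"ay":0,"az":0}]' && python3 -m handwheel '[{"x":0,"y":0,"z":-0.25,"ax":0,"ay":0,"az":0},{"x":0,"y":0,"z":-0.2,"ax":0,"ay":0,"az":0},{"x":0,"y":0,"z":-0.1,"ax":0,"ay":0,"az":0},{"x":0,"y":0,"z":-0.05,"ax":0,"ay":0,"az":0},{"x":0,"y":0,"z":0,"ax":0,"ay":0,"az":0},{"x":0,"y":0,"z":0,"ax":0,"ay":0,"az":0},{"x":0,"y":0,"z":0,"ax":0,"ay":0,"az":0},{"x":0,"y":0,"z":0,"ax":0,"ay":0,"az":0}]'
```

```text
clock: 1.7
position: [549.3, -162.3, 227.9]
ee_rot: [-0.503, 0.864, -0.003, 0.004]
contact_force: [1.1, -0.5, -1.1]
gripper_width: 85.0
grasp_force: 0.0
clock: 2.5
position: [544.4, -165.3, 106.6]
ee_rot: [-0.5, 0.866, -0.001, 0.001]
contact_force: [0.3, 0.2, 0.1]
gripper_width: 85.5
grasp_force: 0.0
```

```bash
python3 -m handwheel '[{"x":0,"y":0,"z":-0.1,"ax":0,"ay":0,"az":0},{"x":0,"y":0,"z":-0.1,"ax":0,"ay":0,"az":0},{"x":0,"y":0,"z":-0.07,"ax":0,"ay":0,"az":0},{"x":0,"y":0,"z":-0.04,"ax":0,"ay":0,"az":0},{"x":0,"y":0,"z":-0.03,"ax":0,"ay":0,"az":0},{"x":0,"y":0,"z":0,"ax":0,"ay":0,"az":0},{"x":0,"y":0,"z":0,"ax":0,"ay":0,"az":0},{"x":0,"y":0,"z":0,"ax":0,"ay":0,"az":0}]' && python3 -m handwheel '[{"x":0,"y":0,"z":0,"ax":0,"ay":0,"az":0},{"x":0,"y":0,"z":0,"ax":0,"ay":0,"az":0},{"x":0,"y":0,"z":0,"ax":0,"ay":0,"az":0},{"x":0,"y":0,"z":0,"ax":0,"ay":0,"az":0},{"x":0,"y":0,"z":0,"ax":0,"ay":0,"az":0},{"x":0,"y":0,"z":0,"ax":0,"ay":0,"az":0},{"x":0,"y":0,"z":0,"ax":0,"ay":0,"az":0},{"x":0,"y":0,"z":0,"ax":0,"ay":0,"az":0}]' -1
```

```text
clock: 3.3
position: [544.2, -165.3, 37.9]
ee_rot: [-0.5, 0.866, -0.0, 0.001]
contact_force: [-0.7, 0.4, -0.3]
gripper_width: 85.5
grasp_force: 0.0
clock: 4.1
position: [544.5, -165.5, 37.9]
ee_rot: [-0.5, 0.866, -0.001, 0.001]
contact_force: [0.8, -1.6, 5.0]
gripper_width: 40.2
grasp_force: 60.2
```

Run:
```python
from h import *
snap("side","d.png",(235,135,310,190),8)
s=arm.read_state();print(s["gripper_width"],s["contact_force"],s["wrist_torque"])
```

```text
40.241803728721166 [ 0.58351184 -2.69035198  6.24060611] [-0.4133036  -0.1537037   0.02769606]
```

View pics/d.png

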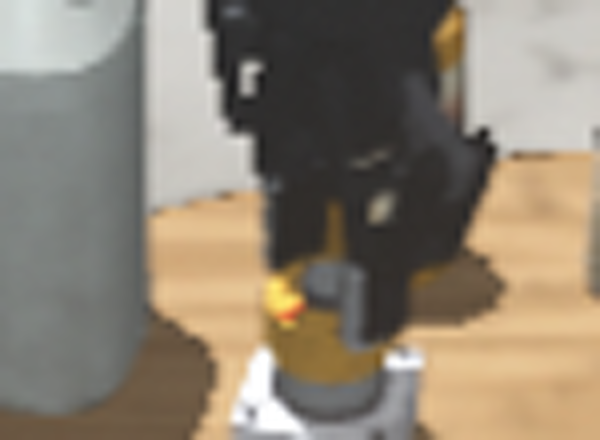

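Run:
```python
from h import *
a=np.radians(150);d=np.array([np.cos(a),np.sin(a)]);e=np.array([-d[1],d[0]])
c=np.array([544.2,-165.3])
for r in(22,30):
  for z in(38,43,50,60):
    print(r,z,[((proj("side",[*(c+d*r+e*k),z])-[235,135]+.5)*8-.5).round() for k in(-11,11)])
for z in (30,47.6,69.6):print("nut c",z,((proj("side",[*c,z])-[235,135]+.5)*8-.5).round(), ((proj("side",[c[0]-.49*22,c[1]+.87*22,z])-[235,135]+.5)*8-.5).round())
```

```text
22 38 [array([335., 413.]), array([390., 391.])]
22 43 [array([336., 402.]), array([391., 380.])]
22 50 [array([336., 386.]), array([391., 364.])]
22 60 [array([337., 363.]), array([393., 341.])]
30 38 [array([348., 427.]), array([403., 404.])]
30 43 [array([349., 415.]), array([404., 393.])]
30 50 [array([350., 399.]), array([405., 377.])]
30 60 [array([351., 376.]), array([406., 354.])]
nut c 30 [326. 384.] [329. 426.]
nut c 47.6 [328. 344.] [331. 386.]
nut c 69.6 [330. 293.] [333. 335.]
```

The side crop shows the fingers centred on the nut, with the near pad's lower edge at (345,347). That puts the fingertips at about z 60, so they only cover the top of the nut. I'll regrip 8 mm deeper.

```bash
python3 -m handwheel '[{"x":0,"y":0,"z":0,"ax":0,"ay":0,"az":0},{"x":0,"y":0,"z":0,"ax":0,"ay":0,"az":0},{"x":0,"y":0,"z":0,"ax":0,"ay":0,"az":0},{"x":0,"y":0,"z":-0.02,"ax":0,"ay":0,"az":0},{"x":0,"y":0,"z":-0.02,"ax":0,"ay":0,"az":0},{"x":0,"y":0,"z":0,"ax":0,"ay":0,"az":0},{"x":0,"y":0,"z":0,"ax":0,"ay":0,"az":0},{"x":0,"y":0,"z":0,"ax":0,"ay":0,"az":0}]' 0.5 && python3 -m handwheel '[{"x":0,"y":0,"z":0,"ax":0,"ay":0,"az":0},{"x":0,"y":0,"z":0,"ax":0,"ay":0,"az":0},{"x":0,"y":0,"z":0,"ax":0,"ay":0,"az":0},{"x":0,"y":0,"z":0,"ax":0,"ay":0,"az":0},{"x":0,"y":0,"z":0,"ax":0,"ay":0,"az":0},{"x":0,"y":0,"z":0,"ax":0,"ay":0,"az":0},{"x":0,"y":0,"z":0,"ax":0,"ay":0,"az":0},{"x":0,"y":0,"z":0,"ax":0,"ay":0,"az":0}]' -1
python3 - <<'E'
from h import *
snap("side","e.png",(235,135,310,190),8)
s=arm.read_state();print(s["gripper_width"],s["contact_force"],s["wrist_torque"])
E
```

```text
clock: 4.95
position: [543.6, -165.2, 29.1]
ee_rot: [-0.5, 0.866, -0.0, 0.0]
contact_force: [0.1, 0.6, 0.3]
gripper_width: 64.1
grasp_force: 0.0
clock: 5.75
position: [544.2, -165.4, 29.7]
ee_rot: [-0.5, 0.866, -0.001, 0.001]
contact_force: [0.7, -2.3, 5.2]
gripper_width: 41.5
grasp_force: 60.4
41.7289700878198 [ 0.85426404 -1.64369179  4.91078031] [-0.33701716 -0.0928778   0.03070175]
```

View pics/e.png

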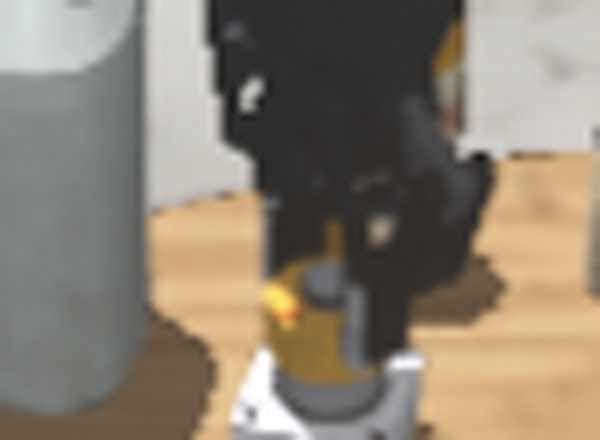

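The near pad's lower edge is now at about (355,365), roughly z 52, which is good coverage of the nut. Next I'll lift it and carry it to above the post.

```bash
python3 -m handwheel '[{"x":0,"y":0,"z":0.05,"ax":0,"ay":0,"az":0},{"x":0,"y":0,"z":0.15,"ax":0,"ay":0,"az":0},{"x":0,"y":0,"z":0.2,"ax":0,"ay":0,"az":0},{"x":0,"y":0,"z":0.2,"ax":0,"ay":0,"az":0},{"x":-0.012,"y":0.05,"z":0.1,"ax":0,"ay":0,"az":0.07},{"x":-0.024,"y":0.1,"z":0,"ax":0,"ay":0,"az":0.07},{"x":-0.036,"y":0.15,"z":0,"ax":0,"ay":0,"az":0.07},{"x":-0.036,"y":0.15,"z":0,"ax":0,"ay":0,"az":0.07}]' && python3 -m handwheel '[{"x":-0.049,"y":0.2,"z":0,"ax":0,"ay":0,"az":0.07},{"x":-0.049,"y":0.2,"z":0,"ax":0,"ay":0,"az":0.07},{"x":-0.049,"y":0.2,"z":0,"ax":0,"ay":0,"az":0.07},{"x":-0.049,"y":0.2,"z":0,"ax":0,"ay":0,"az":0.07},{"x":-0.036,"y":0.15,"z":0,"ax":0,"ay":0,"az":0.07},{"x":-0.024,"y":0.1,"z":0,"ax":0,"ay":0,"az":0.05},{"x":-0.011,"y":0.047,"z":0,"ax":0,"ay":0,"az":0},{"x":0,"y":0,"z":0,"ax":0,"ay":0,"az":0}]' && python3 -m handwheel '[{"x":0,"y":0,"z":0,"ax":0,"ay":0,"az":0},{"x":0,"y":0,"z":0,"ax":0,"ay":0,"az":0},{"x":0,"y":0,"z":-0.05,"ax":0,"ay":0,"az":0},{"x":0,"y":0,"z":-0.04,"ax":0,"ay":0,"az":0},{"x":0,"y":0,"z":0,"ax":0,"ay":0,"az":0},{"x":0,"y":0,"z":0,"ax":0,"ay":0,"az":0},{"x":0,"y":0,"z":0,"ax":0,"ay":0,"az":0},{"x":0,"y":0,"z":0,"ax":0,"ay":0,"az":0}]'
python3 - <<'E'
from h import *
a=arm.get_image("top");b=arm.get_image("side")
for n,i in(("top",a),("side",b)):cv2.imwrite(f"/tmp/{n}2.png",i[:,:,::-1])
c=lambda i,x,y:cv2.resize(i[y:y+70,x:x+50,::-1],(400,560),interpolation=cv2.INTER_CUBIC)
cv2.imwrite("pics/f.png",np.hstack([c(a,145,170),c(b,215,210)]))
s=arm.read_state();print(s["position"],s["joints"],s["gripper_width"])
E
```

```text
clock: 6.6
position: [518.9, -74.2, 167.0]
ee_rot: [-0.678, 0.735, 0.003, -0.002]
contact_force: [0.6, -0.2, -4.8]
gripper_width: 41.3
grasp_force: 62.8
clock: 7.4
position: [466.9, 144.5, 167.8]
ee_rot: [0.871, -0.491, -0.001, 0.001]
contact_force: [-0.3, -0.2, -5.1]
gripper_width: 41.5
grasp_force: 62.7
clock: 8.2
position: [468.8, 144.3, 151.4]
ee_rot: [0.871, -0.491, 0.0, -0.0]
contact_force: [0.1, -0.2, -4.9]
gripper_width: 41.2
grasp_force: 62.7
[468.66964141 144.32059359 151.38500605] [ 6.30664809e-01  2.05701015e-01 -3.94710871e-01  2.80947360e-05
 -9.69755232e-01 -8.55683608e-02] 41.327825555862724
```

View pics/f.png

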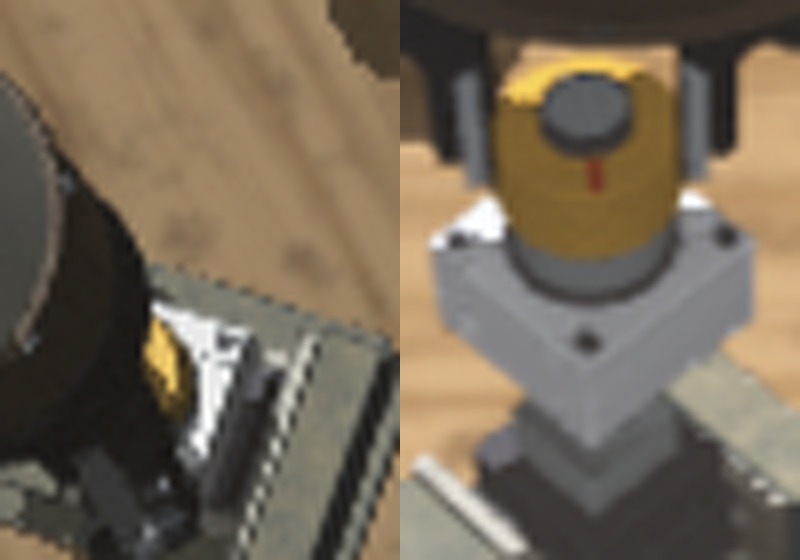

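The side crop shows the block hanging level above the post. Its underside front corner is at (590,447), the post's front edge is at about x=592, and their sides look nearly parallel. I'll fit the offset from these points.

Run:
```python
from fit import *
T=(145,170);S=(215,210);V=(145,202);W=(215,245)
h=27.5;zb=121.7;zt=151.7
y0=np.radians(-16.8)
# corner labels by world heading at yaw -17: A(+,+) B(-,+) C(-,-) D(+,-)
def corner(x0,lab,h=27.5):
    return {'A':(h,h),'B':(-h,h),'C':(-h,-h),'D':(h,-h)}[lab]
c,s=np.cos(y0),np.sin(y0)
for l in'ABCD':
    a=corner(0,l);P=[468.9+c*a[0]-s*a[1],144.4+s*a[0]+c*a[1]]
    print(l,[(np.array([*(proj("side",[*P,z])-S)])*8+3.5+[400,0]).round() for z in(zb,zt)],(np.array(proj("top",[*P,zt])-T)*8+3.5).round())
```

```text
A [array([433., 317.]), array([423., 235.])] [ 77. 272.]
B [array([584., 450.]), array([579., 369.])] [ 10. 447.]
C [array([754., 320.]), array([754., 238.])] [186. 506.]
D [array([602., 197.]), array([597., 115.])] [251. 330.]
```

Run:
```python
from fit import *
T=(145,170);S=(215,210);V=(145,202);W=(215,245)
h=27.5;zb=121.7;zt=151.7
o=[("side",(h,h,zb),px(S,42,325)),("side",(-h,h,zb),px(S,190,447)),("side",(-h,-h,zb),px(S,352,312)),("side",(h,h,zt),px(S,32,240)),("side",(-h,-h,zt),px(S,352,236)),("top",(h,-h,zt),px(T,250,328))]
p,r=fit(o,[469,144,-.29]);print("block",p[:2],np.degrees(p[2]),(r*8).round().tolist())
p,r=fit(o[:5],[469,144,-.29]);print("block side only",p[:2],np.degrees(p[2]))
g=23;q=15;w=lambda x,y:px(W,x-400,y-296);v=lambda x,y:px(V,x-400,y)
ps=[("side",(g,g,70),w(478,465)),("side",(-g,g,70),w(590,570)),("side",(-g,-g,70),w(720,450)),("side",(-q,q,70),w(595,525)),("side",(q,q,86),w(520,430)),("side",(-q,q,86),w(597,480)),("side",(-q,-q,86),w(682,412))]
pt=[("top",(g,g,70),v(537,80)),("top",(g,-g,70),v(685,105)),("top",(-g,-g,70),v(632,248)),("top",(-g,g,70),v(495,205)),("top",(q,q,86),v(540,100)),("top",(q,-q,86),v(632,120)),("top",(-q,-q,86),v(610,210)),("top",(-q,q,86),v(525,185))]
for n,k in(("S",ps),("T",pt),("ST",ps+pt)):
  p,r=fit(k,[469,144,-.29]);print(n,p[:2],np.degrees(p[2]),(r*8).round().tolist())
```

```text
block [468.43480787 144.03712399] -14.665380091033796 [[-7.0, -4.0], [3.0, 3.0], [5.0, 3.0], [-7.0, -0.0], [5.0, -3.0], [0.0, -0.0]]
block side only [468.46255271 144.00802138] -14.65241395050164
S [470.78271152 142.8572716 ] -13.183210348704607 [[-8.0, -3.0], [9.0, -5.0], [6.0, 2.0], [4.0, 2.0], [-9.0, -8.0], [-1.0, 8.0], [-2.0, 3.0]]
T [470.0822167  143.61746635] -12.737656327488525 [[1.0, -7.0], [-10.0, 3.0], [3.0, -2.0], [2.0, 5.0], [4.0, -4.0], [4.0, -0.0], [-1.0, 1.0], [-8.0, 2.0]]
ST [470.42084827 143.26363081] -13.027049689704986 [[-8.0, -1.0], [10.0, -3.0], [6.0, 3.0], [4.0, 4.0], [-9.0, -6.0], [-0.0, 10.0], [-1.0, 4.0], [2.0, -8.0], [-8.0, 3.0], [4.0, -3.0], [3.0, 4.0], [6.0, -5.0], [5.0, -1.0], [0.0, 0.0], [-7.0, 1.0]]
```

```bash
python3 -m handwheel '[{"x":0.009,"y":-0.004,"z":0,"ax":0,"ay":0,"az":-0.01},{"x":0,"y":0,"z":-0.05,"ax":0,"ay":0,"az":0},{"x":0,"y":0,"z":-0.05,"ax":0,"ay":0,"az":0},{"x":0,"y":0,"z":-0.03,"ax":0,"ay":0,"az":0},{"x":0,"y":0,"z":-0.02,"ax":0,"ay":0,"az":0},{"x":0,"y":0,"z":-0.01,"ax":0,"ay":0,"az":0},{"x":0,"y":0,"z":-0.01,"ax":0,"ay":0,"az":0},{"x":0,"y":0,"z":0,"ax":0,"ay":0,"az":0}]' && python3 -m handwheel '[{"x":0,"y":0,"z":-0.01,"ax":0,"ay":0,"az":0},{"x":0,"y":0,"z":-0.01,"ax":0,"ay":0,"az":0},{"x":0,"y":0,"z":0,"ax":0,"ay":0,"az":0},{"x":0,"y":0,"z":0,"ax":0,"ay":0,"az":0},{"x":0,"y":0,"z":0,"ax":0,"ay":0,"az":0},{"x":0,"y":0,"z":0,"ax":0,"ay":0,"az":0},{"x":0,"y":0,"z":0,"ax":0,"ay":0,"az":0},{"x":0,"y":0,"z":0,"ax":0,"ay":0,"az":0}]'
```

```text
clock: 9.1
position: [470.4, 143.4, 117.1]
ee_rot: [0.867, -0.498, -0.0, 0.0]
contact_force: [0.0, 0.5, -6.2]
gripper_width: 41.3
grasp_force: 62.8
clock: 9.9
position: [470.4, 143.5, 113.2]
ee_rot: [0.867, -0.498, 0.0, -0.0]
contact_force: [-0.6, 0.0, -6.0]
gripper_width: 41.1
grasp_force: 62.8
```

```bash
python3 -m handwheel '[{"x":0,"y":0,"z":-0.015,"ax":0,"ay":0,"az":0},{"x":0,"y":0,"z":-0.015,"ax":0,"ay":0,"az":0},{"x":0,"y":0,"z":-0.015,"ax":0,"ay":0,"az":0},{"x":0,"y":0,"z":-0.01,"ax":0,"ay":0,"az":0},{"x":0,"y":0,"z":-0.005,"ax":0,"ay":0,"az":0},{"x":0,"y":0,"z":0,"ax":0,"ay":0,"az":0},{"x":0,"y":0,"z":0,"ax":0,"ay":0,"az":0},{"x":0,"y":0,"z":0,"ax":0,"ay":0,"az":0}]' && python3 -m handwheel '[{"x":0,"y":0,"z":-0.005,"ax":0,"ay":0,"az":0},{"x":0,"y":0,"z":0,"ax":0,"ay":0,"az":0},{"x":0,"y":0,"z":0,"ax":0,"ay":0,"az":0},{"x":0,"y":0,"z":0,"ax":0,"ay":0,"az":0},{"x":0,"y":0,"z":0,"ax":0,"ay":0,"az":0},{"x":0,"y":0,"z":0,"ax":0,"ay":0,"az":0},{"x":0,"y":0,"z":0,"ax":0,"ay":0,"az":0},{"x":0,"y":0,"z":0,"ax":0,"ay":0,"az":0}]'
```

```text
clock: 10.7
position: [470.3, 143.4, 101.1]
ee_rot: [0.867, -0.498, -0.0, -0.0]
contact_force: [1.0, 0.8, -5.7]
gripper_width: 41.3
grasp_force: 62.7
clock: 11.5
position: [470.4, 143.4, 100.2]
ee_rot: [0.867, -0.498, 0.0, -0.0]
contact_force: [0.9, 2.1, -5.5]
gripper_width: 41.3
grasp_force: 62.8
```

```bash
python3 -m handwheel '[{"x":0,"y":0,"z":-0.005,"ax":0,"ay":0,"az":0},{"x":0,"y":0,"z":0,"ax":0,"ay":0,"az":0},{"x":0,"y":0,"z":0,"ax":0,"ay":0,"az":0},{"x":0,"y":0,"z":0,"ax":0,"ay":0,"az":0},{"x":0,"y":0,"z":0,"ax":0,"ay":0,"az":0},{"x":0,"y":0,"z":0,"ax":0,"ay":0,"az":0},{"x":0,"y":0,"z":0,"ax":0,"ay":0,"az":0},{"x":0,"y":0,"z":0,"ax":0,"ay":0,"az":0}]' && python3 -m handwheel '[{"x":0,"y":0,"z":-0.005,"ax":0,"ay":0,"az":0},{"x":0,"y":0,"z":0,"ax":0,"ay":0,"az":0},{"x":0,"y":0,"z":0,"ax":0,"ay":0,"az":0},{"x":0,"y":0,"z":0,"ax":0,"ay":0,"az":0},{"x":0,"y":0,"z":0,"ax":0,"ay":0,"az":0},{"x":0,"y":0,"z":0,"ax":0,"ay":0,"az":0},{"x":0,"y":0,"z":0,"ax":0,"ay":0,"az":0},{"x":0,"y":0,"z":0,"ax":0,"ay":0,"az":0}]'
python3 -c "
from bench import arm
s=arm.read_state();print(s['joints'],s['position'],s['wrist_torque'])"
```

```text
clock: 12.3
position: [470.6, 143.7, 99.8]
ee_rot: [0.868, -0.497, 0.0, -0.0]
contact_force: [-3.4, 3.3, 5.7]
gripper_width: 41.5
grasp_force: 63.8
clock: 13.1
position: [470.6, 143.8, 99.7]
ee_rot: [0.868, -0.497, 0.0, -0.001]
contact_force: [-6.0, 4.2, 10.9]
gripper_width: 41.6
grasp_force: 64.4
[ 6.27374042e-01  2.70240161e-01 -4.60376512e-01  4.23248451e-04
 -8.38889616e-01 -9.76161762e-02] [470.64971017 143.75407185  99.66924675] [ 0.87702301  1.77787612 -0.02076967]
```

```bash
python3 -m handwheel '[{"x":0,"y":0,"z":0,"ax":0,"ay":0,"az":-0.04},{"x":0,"y":0,"z":-0.0005,"ax":0,"ay":0,"az":-0.09},{"x":0,"y":0,"z":-0.0005,"ax":0,"ay":0,"az":-0.09},{"x":0,"y":0,"z":-0.0005,"ax":0,"ay":0,"az":-0.09},{"x":0,"y":0,"z":-0.0005,"ax":0,"ay":0,"az":-0.09},{"x":0,"y":0,"z":-0.0005,"ax":0,"ay":0,"az":-0.09},{"x":0,"y":0,"z":-0.0005,"ax":0,"ay":0,"az":-0.09},{"x":0,"y":0,"z":-0.0005,"ax":0,"ay":0,"az":-0.09}]'
python3 -c "
from bench import arm
s=arm.read_state();print(s['joints'][5],s['wrist_torque'])"
python3 -m handwheel '[{"x":0,"y":0,"z":-0.0005,"ax":0,"ay":0,"az":-0.09},{"x":0,"y":0,"z":-0.0005,"ax":0,"ay":0,"az":-0.09},{"x":0,"y":0,"z":-0.0005,"ax":0,"ay":0,"az":-0.09},{"x":0,"y":0,"z":-0.0005,"ax":0,"ay":0,"az":-0.07},{"x":0,"y":0,"z":-0.0005,"ax":0,"ay":0,"az":-0.05},{"x":0,"y":0,"z":0,"ax":0,"ay":0,"az":0},{"x":0,"y":0,"z":0,"ax":0,"ay":0,"az":0},{"x":0,"y":0,"z":0,"ax":0,"ay":0,"az":0}]'
python3 -c "
from bench import arm
s=arm.read_state();print(s['joints'][5],s['wrist_torque'])"
```

```text
clock: 13.9
position: [470.5, 143.9, 99.0]
ee_rot: [-0.498, 0.867, 0.0, 0.001]
contact_force: [-6.7, 3.9, 11.1]
gripper_width: 41.4
grasp_force: 64.2
-1.1555444472356526 [1.21504902 2.09955384 0.07574782]
clock: 14.7
position: [470.7, 144.0, 98.6]
ee_rot: [-0.216, 0.976, 0.0, 0.001]
contact_force: [-6.0, 4.5, 11.6]
gripper_width: 41.1
grasp_force: 64.4
-1.7627403625827627 [ 1.20503209  1.97030811 -0.0346694 ]
```

```bash
T='from bench import arm
s=arm.read_state();print(s["joints"][5],s["wrist_torque"])'
python3 -m handwheel '[{"x":0,"y":0,"z":-0.0005,"ax":0,"ay":0,"az":-0.09},{"x":0,"y":0,"z":-0.0005,"ax":0,"ay":0,"az":-0.09},{"x":0,"y":0,"z":-0.0005,"ax":0,"ay":0,"az":-0.09},{"x":0,"y":0,"z":-0.0005,"ax":0,"ay":0,"az":-0.08},{"x":0,"y":0,"z":0,"ax":0,"ay":0,"az":0},{"x":0,"y":0,"z":0,"ax":0,"ay":0,"az":0},{"x":0,"y":0,"z":0,"ax":0,"ay":0,"az":0},{"x":0,"y":0,"z":0,"ax":0,"ay":0,"az":0}]'; python3 -c "$T"
python3 -m handwheel '[{"x":0,"y":0,"z":-0.0003,"ax":0,"ay":0,"az":-0.02},{"x":0,"y":0,"z":-0.0003,"ax":0,"ay":0,"az":-0.02},{"x":0,"y":0,"z":-0.0003,"ax":0,"ay":0,"az":-0.02},{"x":0,"y":0,"z":0,"ax":0,"ay":0,"az":-0.02},{"x":0,"y":0,"z":0,"ax":0,"ay":0,"az":0},{"x":0,"y":0,"z":0,"ax":0,"ay":0,"az":0},{"x":0,"y":0,"z":0,"ax":0,"ay":0,"az":0},{"x":0,"y":0,"z":0,"ax":0,"ay":0,"az":0}]'; python3 -c "$T"
python3 -m handwheel '[{"x":0,"y":0,"z":0,"ax":0,"ay":0,"az":-0.02},{"x":0,"y":0,"z":0,"ax":0,"ay":0,"az":-0.02},{"x":0,"y":0,"z":0,"ax":0,"ay":0,"az":-0.02},{"x":0,"y":0,"z":0,"ax":0,"ay":0,"az":0},{"x":0,"y":0,"z":0,"ax":0,"ay":0,"az":0},{"x":0,"y":0,"z":0,"ax":0,"ay":0,"az":0},{"x":0,"y":0,"z":0,"ax":0,"ay":0,"az":0},{"x":0,"y":0,"z":0,"ax":0,"ay":0,"az":0}]'; python3 -c "$T"
```

```text
clock: 15.5
position: [471.0, 143.9, 98.3]
ee_rot: [0.057, 0.998, 0.001, 0.001]
contact_force: [-4.7, 3.0, 11.4]
gripper_width: 41.5
grasp_force: 64.4
-2.312629768176582 [ 0.91415955  1.64226998 -0.07897338]
clock: 16.3
position: [471.1, 143.9, 98.3]
ee_rot: [0.12, 0.993, 0.001, 0.001]
contact_force: [-5.6, 3.9, 10.9]
gripper_width: 41.7
grasp_force: 64.4
-2.438161873593525 [ 0.86461214  1.69649402 -0.0874771 ]
clock: 17.1
position: [471.1, 143.9, 98.2]
ee_rot: [0.166, 0.986, 0.001, 0.001]
contact_force: [-5.0, 2.7, 11.4]
gripper_width: 41.4
grasp_force: 64.4
-2.532454461326082 [0.8741656  1.61918531 0.01456861]
```

```bash
T='from bench import arm
s=arm.read_state();print(s["joints"][5],s["wrist_torque"],s["joint_efforts"][5])'
for i in 1; do python3 -m handwheel '[{"x":0,"y":0,"z":0,"ax":0,"ay":0,"az":-0.02},{"x":0,"y":0,"z":0,"ax":0,"ay":0,"az":-0.02},{"x":0,"y":0,"z":0,"ax":0,"ay":0,"az":-0.01},{"x":0,"y":0,"z":0,"ax":0,"ay":0,"az":0},{"x":0,"y":0,"z":0,"ax":0,"ay":0,"az":0},{"x":0,"y":0,"z":0,"ax":0,"ay":0,"az":0},{"x":0,"y":0,"z":0,"ax":0,"ay":0,"az":0},{"x":0,"y":0,"z":0,"ax":0,"ay":0,"az":0}]'; python3 -c "$T"; done
python3 -m handwheel '[{"x":0,"y":0,"z":0,"ax":0,"ay":0,"az":-0.02},{"x":0,"y":0,"z":0,"ax":0,"ay":0,"az":-0.02},{"x":0,"y":0,"z":0,"ax":0,"ay":0,"az":-0.01},{"x":0,"y":0,"z":0,"ax":0,"ay":0,"az":0},{"x":0,"y":0,"z":0,"ax":0,"ay":0,"az":0},{"x":0,"y":0,"z":0,"ax":0,"ay":0,"az":0},{"x":0,"y":0,"z":0,"ax":0,"ay":0,"az":0},{"x":0,"y":0,"z":0,"ax":0,"ay":0,"az":0}]'; python3 -c "$T"
```

```text
clock: 17.9
position: [471.1, 144.0, 98.1]
ee_rot: [0.205, 0.979, 0.001, 0.001]
contact_force: [-5.2, 2.5, 11.1]
gripper_width: 41.3
grasp_force: 64.4
-2.6107851992220548 [ 0.90197964  1.57263731 -0.02670496] -0.010683713480830193
clock: 18.7
position: [471.1, 144.6, 98.2]
ee_rot: [0.242, 0.97, 0.001, 0.001]
contact_force: [-6.1, 4.7, 11.9]
gripper_width: 41.6
grasp_force: 64.4
-2.687934746698334 [1.50502326 1.88472806 0.42589917] -0.43181042186915874
```

```bash
T='from bench import arm
s=arm.read_state();print(s["joints"][5],s["wrist_torque"],s["joint_efforts"][5])'
python3 -m handwheel '[{"x":0,"y":0,"z":0,"ax":0,"ay":0,"az":-0.01},{"x":0,"y":0,"z":0,"ax":0,"ay":0,"az":-0.01},{"x":0,"y":0,"z":0,"ax":0,"ay":0,"az":-0.01},{"x":0,"y":0,"z":0,"ax":0,"ay":0,"az":0},{"x":0,"y":0,"z":0,"ax":0,"ay":0,"az":0},{"x":0,"y":0,"z":0,"ax":0,"ay":0,"az":0},{"x":0,"y":0,"z":0,"ax":0,"ay":0,"az":0},{"x":0,"y":0,"z":0,"ax":0,"ay":0,"az":0}]'; python3 -c "$T"
python3 - <<'E'
from h import *
b=arm.get_image("side")[:,:,::-1];cv2.imwrite("/tmp/side3.png",b)
cv2.imwrite("pics/g.png",cv2.resize(b[225:285,210:290],(800,600),interpolation=cv2.INTER_CUBIC))
E
```

```text
clock: 19.5
position: [471.1, 144.8, 98.2]
ee_rot: [0.264, 0.965, 0.001, 0.001]
contact_force: [-7.5, 6.6, 11.3]
gripper_width: 41.4
grasp_force: 64.4
-2.7337586995793846 [1.77149437 2.09059441 0.82494241] -0.824799444526434
```

View pics/g.png

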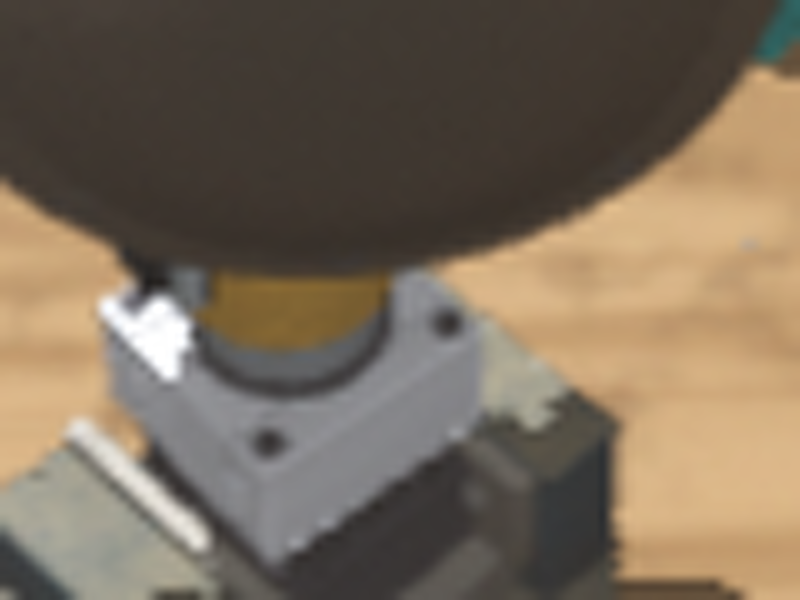

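The side crop shows the cartridge down on the shoulder, with the block's front corner at (275,562) and no gap under it. The torque has risen to 0.82 N m, so the nut has bottomed. I'll back it off now, allowing for wind-up of about 5°.

```bash
T='from bench import arm
s=arm.read_state();print(s["joints"][5],s["wrist_torque"],s["joint_efforts"][5])'
python3 -m handwheel '[{"x":0,"y":0,"z":0,"ax":0,"ay":0,"az":0.03},{"x":0,"y":0,"z":0,"ax":0,"ay":0,"az":0.03},{"x":0,"y":0,"z":0,"ax":0,"ay":0,"az":0},{"x":0,"y":0,"z":0,"ax":0,"ay":0,"az":0},{"x":0,"y":0,"z":0,"ax":0,"ay":0,"az":0},{"x":0,"y":0,"z":0,"ax":0,"ay":0,"az":0},{"x":0,"y":0,"z":0,"ax":0,"ay":0,"az":0},{"x":0,"y":0,"z":0,"ax":0,"ay":0,"az":0}]'; python3 -c "$T"
python3 -m handwheel '[{"x":0,"y":0,"z":0,"ax":0,"ay":0,"az":0.05},{"x":0,"y":0,"z":0.0005,"ax":0,"ay":0,"az":0.09},{"x":0,"y":0,"z":0.0005,"ax":0,"ay":0,"az":0.09},{"x":0,"y":0,"z":0.0005,"ax":0,"ay":0,"az":0.09},{"x":0,"y":0,"z":0.0005,"ax":0,"ay":0,"az":0.09},{"x":0,"y":0,"z":0.0005,"ax":0,"ay":0,"az":0.09},{"x":0,"y":0,"z":0,"ax":0,"ay":0,"az":0},{"x":0,"y":0,"z":0,"ax":0,"ay":0,"az":0}]'; python3 -c "$T"
python3 -m handwheel '[{"x":0,"y":0,"z":0.0005,"ax":0,"ay":0,"az":0.09},{"x":0,"y":0,"z":0.0005,"ax":0,"ay":0,"az":0.09},{"x":0,"y":0,"z":0.0005,"ax":0,"ay":0,"az":0.09},{"x":0,"y":0,"z":0.0005,"ax":0,"ay":0,"az":0.09},{"x":0,"y":0,"z":0.0005,"ax":0,"ay":0,"az":0.09},{"x":0,"y":0,"z":0,"ax":0,"ay":0,"az":0.05},{"x":0,"y":0,"z":0,"ax":0,"ay":0,"az":0},{"x":0,"y":0,"z":0,"ax":0,"ay":0,"az":0}]'; python3 -c "$T"
python3 - <<'E'
from h import *
b=arm.get_image("side")[:,:,::-1];cv2.imwrite("/tmp/side4.png",b)
a=arm.get_image("top")[:,:,::-1];cv2.imwrite("/tmp/top4.png",a)
cv2.imwrite("pics/i.png",cv2.resize(b[225:285,210:290],(800,600),interpolation=cv2.INTER_CUBIC))
E
```

```text
clock: 20.35
position: [471.1, 144.8, 98.2]
ee_rot: [0.22, 0.976, 0.001, 0.001]
contact_force: [-7.3, 5.6, 12.0]
gripper_width: 41.2
grasp_force: 64.5
-2.6419987071034248 [1.76382864 2.05479627 0.10874193] -0.0720089441165328
clock: 21.15
position: [471.0, 144.7, 98.7]
ee_rot: [-0.17, 0.985, 0.001, 0.001]
contact_force: [-6.3, 5.0, 12.3]
gripper_width: 41.5
grasp_force: 64.5
-1.8565763795793335 [1.87414388 2.12887303 0.08914457] -0.05545704625546932
clock: 21.95
position: [470.9, 144.2, 99.1]
ee_rot: [-0.534, 0.845, 0.0, 0.001]
contact_force: [-6.3, 4.2, 11.3]
gripper_width: 41.5
grasp_force: 64.4
-1.0711475686301344 [1.28532326 1.86892318 0.1067891 ] -0.06576541112735868
```

View pics/i.png

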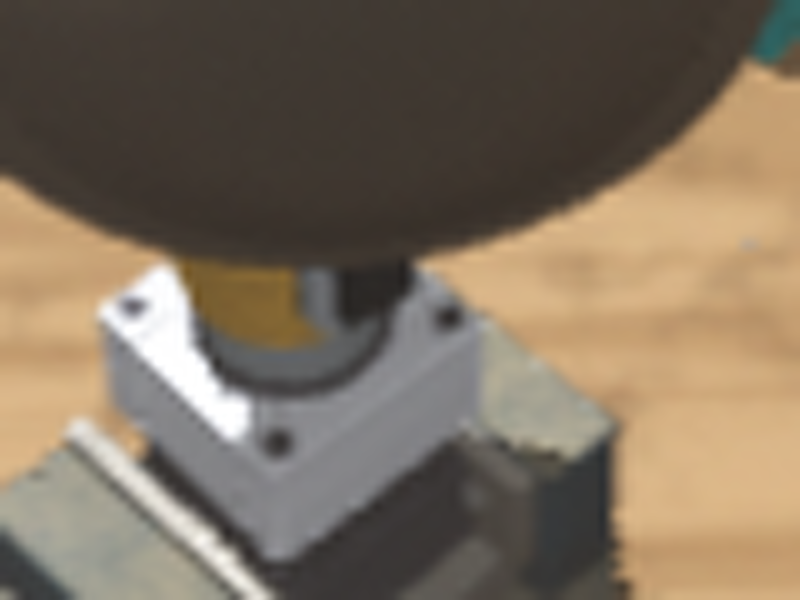

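The side crop shows the cartridge still down. The front screw hole moved from (267,441) to (276,441) and the right one from (447,322) to (447,317), so the block turned slightly with the nut. I'll measure that rotation.

Run:
```python
from fit import *
q=lambda X,Y:np.array([210+(X+.5)/10-.5,225+(Y+.5)/10-.5])
H=[]
for f,b in((( 267,441),(447,322)),((276,441),(447,317))):
    P,Q=[ray("side",*q(*k),100)[:2] for k in(f,b)];d=Q-P;H.append(np.degrees(np.arctan2(d[1],d[0])));print("holes",P,Q,np.hypot(*d),H[-1])
h=27.5
for c in([(265,478),(105,302),(478,338),(275,562),(478,425)],[(275,475),(100,310),(480,330),(280,560),(480,420)]):
    o=[("side",l,q(*k)) for l,k in zip([(-h,h,100),(h,h,100),(-h,-h,100),(-h,h,70),(-h,-h,70)],c)]
    p,r=fit(o,[471,144,-.28]);print(p[:2],np.degrees(p[2]),(r*10).round().tolist())
# image registration on the block only (front half of the top face and both faces)
a,b=[cv2.cvtColor(cv2.imread(f"/tmp/side{i}.png"),cv2.COLOR_BGR2GRAY)[225:285,210:290] for i in(3,4)]
```

```text
holes [458.50242595 172.18387082] [442.36389586 130.77012695] 44.44716340241448 -111.29037510952503
holes [456.99552585 171.35009745] [442.97079282 129.69725602] 43.95056695821781 -108.60865277602923
[470.04094979 144.27795712] -21.709257230402947 [[-2.0, 1.0], [-8.0, -2.0], [9.0, -7.0], [-6.0, 8.0], [10.0, -1.0]]
[470.29259291 144.25478215] -19.114021465961436 [[-4.0, 4.0], [-5.0, -3.0], [7.0, -7.0], [-3.0, 10.0], [7.0, -4.0]]
```

```bash
python3 -m handwheel '[{"x":0,"y":0,"z":0,"ax":0,"ay":0,"az":0.02},{"x":0,"y":0,"z":0,"ax":0,"ay":0,"az":0.02},{"x":0,"y":0,"z":0,"ax":0,"ay":0,"az":0},{"x":0,"y":0,"z":0,"ax":0,"ay":0,"az":0},{"x":0,"y":0,"z":0,"ax":0,"ay":0,"az":0},{"x":0,"y":0,"z":0,"ax":0,"ay":0,"az":0},{"x":0,"y":0,"z":0,"ax":0,"ay":0,"az":0},{"x":0,"y":0,"z":0,"ax":0,"ay":0,"az":0}]'
python3 - <<'E'
from h import *
b=arm.get_image("side")[:,:,::-1]
p=cv2.imread("/tmp/side4.png")
cv2.imwrite("pics/j.png",np.hstack([cv2.resize(k[250:285,215:265],(400,280),interpolation=cv2.INTER_CUBIC) for k in(p,b)]))
E
```

```text
clock: 22.85
position: [471.0, 144.2, 99.1]
ee_rot: [-0.561, 0.828, -0.0, 0.001]
contact_force: [-6.0, 4.3, 10.8]
gripper_width: 41.6
grasp_force: 64.4
```

View pics/j.png

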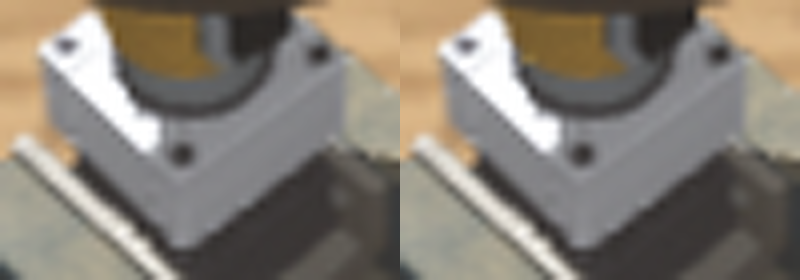

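The before and after crops show the block unmoved, with the front hole at (182,153) and (582,153). Only the nut turned, and the cartridge is still seated. I'll hand it in.

```bash
python3 -c "from bench import arm; print(arm.job_done())"
```

```text
the job is handed in; nothing more can be done
None
```

I handed the job in at about 23 s: the cartridge is down on the post's shoulder, and the nut was bottomed out (torque rose to 0.82 N m), backed off about 90° by my estimate, and is still gripped; the judging result was not shown.

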